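# Fit the flush-trim bit in the trim router's keyless collet

## Robot

A 6-joint arm with a two-finger parallel gripper is mounted at the origin on a cart in front of the work surface, level with it; the furniture and walls round the work are solid. World frame = base frame: x ahead of the robot, y to its left, z up, the work surface at z = 0. Lengths are in m, angles in degrees, forces in N, time in s.
With the tool pointing down it reaches from about 0.35 to 0.775 m from the base axis. Payload 7.3 kg.
Tool frame: the origin (TCP) lies midway between the tips of the shut fingers; the grasp point (between the pads) lies 19 mm behind it; z points along the fingers, y is the direction in which the jaws open and shut (so a half turn about z gives the same grasp; the last joint's range is limited). The gripper opens to 92 mm and grips with 3 to 60 N. Pads are 19 mm wide; open, the fingers measure 130 mm over their backs; the gripper's body (75 mm by 190 mm) begins 47 mm behind the grasp point.
Start: joints at [-80.73, 19.595, 87.324, -0, 73.075, -8.365], TCP at [0.159, -0.5, 0.227] pointing down, gripper open.
Joint ranges: [-145.02, 145.02], [-44.19, 115.74], [2.07, 154.8], [-57.11, 237.11], [16.16, 152.29], [-177.93, 177.93]. Speed limits (degrees/s): [147.25, 147.25, 180, 180, 180, 180].

## Interface

Orientations are given as [roll, pitch, yaw] about the fixed x, y, z axes, in that order (R = Rz(yaw) Ry(pitch) Rx(roll)).
In Python, from rig import env gives the robot as it stands.
- The arm moves only by the tool carry_out, never from a script. Its argument "steps" is a list of rows, each a list of 3 entries, a list of its own where there are three numbers: the turn, a rotation vector about the world's x, y, z in degrees, then the shift along the world's x, y, z in m, then the finger opening in m, from 0 to 0.0918. In form: [[[rx, ry, rz], [tx, ty, tz], hand], ...]. A call has 1 to 10 rows; each row is the pose to reach, as a shift and turn from the pose commanded when the call began; what a row does not reach only later rows make up. A row lasts 1/10 s, in which the tool goes at most 50 mm and 8.59 degrees, less where a joint would pass 70% of its speed; a pose out of reach is approached as far as the arm can. A call with a gripper value outside its range is refused whole. The fingers move at their own pace and stop on an object; "force" is the grip in N (left out, the last holds). Time passes only in rows, so rows that repeat a pose let the fingers close. It gives the time, the measured TCP pose, the force and the opening at its end, in the units of the state.
- env.read_state(): the state, without advancing time (a new reading comes with each control period).
- env.snapshot(name): name is "scene" or "top"; returns a dict with "pixels" (420x560x3 uint8, red, green, blue), "range_z" (420x560 float32, m along the optical axis (not along the pixel's ray), 0 where there is no reading), "fovy" (degrees; the focal length in pixels is half the picture's height over the tangent of half this angle, whatever the lens; pixels are square), "cx", "cy" (the principal point, pixels), "dist" ([k1, k2, p1, p2, k3] as OpenCV has them; the pictures are not rectified), "world_from_camera" (4x4, takes a point from camera to world coordinates). Camera axes: x right, y down, z forward; pixel columns grow to the right and rows downward; lengths in m; the calibration is good to about 2 mm. A picture is of the moment at which its call begins.
- env.sign_off(): hands the job in, once; it reports no verdict.
Trained networks look in the newest picture that a camera, given by its name, has taken for a name from the list of things; names that differ only in an ending like _2 or _b are one class to them, and where a whole thing is asked for, a point or a joint stands for the part that bears it (a point fixed in the world has none). Each returns a list of dicts, best first, with "conf" (0 to 1); they miss things now and then, are a little off and sometimes report something else, mostly with a low value. They report only what shows in the picture. A call takes as long as a camera call.
- env.look_for(camera, thing): "centre" ([x, y, z] in m, in world coordinates, good to about 4 mm: the middle of the surface that is visible of it).
- env.regions_of(camera, thing): "pixels" (420x560 bool, what is visible of it).
The state is a dict: "time": time; "joint_positions": joint angles; "qvel": joint speeds; "tau": joint torques, N m; "tcp_pos": TCP position; "tcp_rot": TCP orientation; "force": force on the tool from outside, world axes, zero at the start; "moment": the same for the moment, N m; "finger_gap": finger opening in m.
Only numpy, scipy, OpenCV 4.12 (cv2) and the standard library are available. Lean on these libraries where they do the work, as an engineer would, in place of code of your own. Each camera call takes 0.05 s, during which the arm holds its last target. There are 200 camera calls.

## Task

Fit the flush-trim bit (the straight cutter with a guide bearing on its end) to the trim router: take it from the rack, set its shank gently down through the collet nut until it stands on the end stop inside, then turn the nut clockwise until the collet grips the shank firmly. Feel your way: do not ram the bit into the collet, and stop once the nut is good and snug, because a keyless collet must not be overtightened. Leave the other two bits in the rack and do not disturb the plane, the tape or the pencil.

Things in the scene. Friction and masses are not known exactly. Their poses are not given: they have to be found in the camera images.
- trim_bit: solid-carbide flush-trim bit, 58.5 mm long: plain steel shank 8 mm across and 32 mm long (foot edge bevelled 1 mm), above it a straight two-wing cutter 14 mm across, ending in a 14 mm guide bearing at 57 mm and a small screw. Starts upright in a rack hole, shank down. Origin: centre of the shank's foot; z runs up the bit. 80 g (0.8 to 1.3 times that)
- shank_foot (a point): centre of the foot (lower end face) of the flush-trim bit's shank
- cutter (a point): on the flush-trim bit's axis 46 mm above the foot, where to grip it (14 mm across from 32 to 57 mm above the foot)
- v_bit: bit with a pointed V cutter 17 mm wide, no bearing; it stays in the rack. Origin: foot of its shank
- round_bit: bit with a round-nosed cutter 19 mm wide, no bearing; it stays in the rack. Origin: foot of its shank
- bit_rack: fixed wooden block 142 x 48 x 26 mm, origin under its centre; three 9.4 mm holes, 18 mm deep (floor at z = 8 mm), at x = -46, 0 and 46 mm along its long side; any bit may be in any hole
- router: trim-router motor (63 mm across, cord unplugged, spindle locked) held nose up and immovable in a wooden cradle on a 150 x 124 x 18 mm board; origin under the board's centre, on the spindle's axis; z up. Cradle block 86 x 96 mm, 54 mm high; black nose 57 mm across at z = 80 mm, narrowing to 28 mm at its top, z = 93 mm; bare spindle 17 mm across from there to the nut
- collet_mouth (a point): centre of the collet's upper face, flush with the nut's, 130 mm above the bench: the mouth, 18 mm wide, funnels down over 3 mm to a 10.6 mm hole; below it three jaws stand open for the 8 mm shank with 0.8 to 2.5 mm to spare on each side and close in on its axis. Seated, the bit's foot is 22 mm below this point and its top 36.5 mm above
- nut_grip (a point): on the spindle axis 121 mm above the bench, at mid-height of the knurled round collet nut (30 mm across, 112 to 130 mm high; the seated bit rises 45.5 mm above this point). Clockwise from above tightens. Free, it drags 0.18 N m; it bites after 0.5 to 1.7 rad, not known before, then resists by 0.25 N m more per rad: 0.08 to 0.17 over free is snug. Read it just as it moves on; it stays where let go
- end_stop: steel stop in the bore on which the shank's foot shall stand, 13 mm across, rigid; never press the bit on it with more than 20 N
- stop_face (a point): centre of the end stop's upper face, 108 mm above the bench, 22 mm below the collet mouth
- collet: the collet's steel face inside the nut with the funnel of the mouth, 19 mm across; it does not turn. Origin on the spindle axis at the height of the stop face. Pressing the bit on it with more than 20 N is ramming
- jaw_1: first of the three alike steel collet jaws inside the nut; origin on the spindle axis. The nut pushes each inward 1.5 mm per rad; gripping, each jaw presses on the shank by about 60 N per rad turned after the bite. 15 N or more is a firm grip, over 45 N is overtightened
- jaw_2: second collet jaw, as jaw_1
- jaw_3: third collet jaw, as jaw_1
- thumb_plane: small wooden plane, 66 x 96 x 34 mm, lying on the bench in front; bystander
- masking_tape: roll of masking tape, 105 mm across, 19 mm high, lying beyond the router; bystander
- pencil: green pencil, 97 mm long, lying on the bench to the right, in front of the router; bystander

How it is judged (in metres and radians):
On the way, in this order (a step that is already met when the one before it is completed fails the run):
1. the flush-trim bit stands in the open collet: its foot on the end stop (within 2 mm), less than 4 mm off the axis and under 0.25 rad from it (horizontal distance between shank_foot and stop_face below 0.004 m and z of shank_foot in the frame of stop_face below 0.002 m and angle between the z axis of trim_bit and the z axis of router, either way round below 0.25 rad), for 0.2 s.
2. the nut is tightened: each of the three jaws presses on the shank with more than 15 N (contact force between trim_bit and jaw_1 above 15 N and contact force between trim_bit and jaw_2 above 15 N and contact force between trim_bit and jaw_3 above 15 N), for 0.2 s.
At the end, for the whole second after the job is handed in: The flush-trim bit stands at rest on the end stop in the collet (foot within 1.5 mm of the axis and 2 mm of the stop's height, tilted less than 0.06 rad), held by the tightened nut with more than 15 N from each of the three jaws; the other two bits still stand in their rack holes (all of step 2 and horizontal distance between shank_foot and stop_face below 0.0015 m and z of shank_foot in the frame of stop_face between -0.002 and 0.002 m and angle between the z axis of trim_bit and the z axis of router, either way round below 0.06 rad and height (world z) of each of v_bit, round_bit below 0.011 m and angle between each of v_bit, round_bit's own z axis and vertical below 0.15 rad and linear speed of trim_bit below 0.01 m/s); the robot touches nothing.
It fails at once if the bit is rammed: pressed on the end stop or on the collet face with more than 20 N (contact force between trim_bit and end_stop above 20 N or contact force between trim_bit and collet above 20 N).
It fails at once if the collet is overtightened: a jaw presses on the bit with more than 45 N (contact force between trim_bit and jaw_1 above 45 N or contact force between trim_bit and jaw_2 above 45 N or contact force between trim_bit and jaw_3 above 45 N).
It fails at once if another bit is taken from its place or tipped (moved more than 15 mm) (distance of any of v_bit, round_bit from where it was at the start of the episode above 0.015 m).
It fails at once if the plane, the tape or the pencil is pushed more than 20 mm (distance of any of thumb_plane, masking_tape, pencil from where it was at the start of the episode above 0.02 m).
It also fails if it takes over 64 s, if anything falls off the work surface, if the arm or the gripper's body presses on something with over 40 N, if the wrist force passes 120 N, or if a joint passes its speed limit or range.

## Working session

There is one attempt and no reset: what is moved stays moved. The work goes in short steps, Python scripts to look and compute and a tool call to move; the robot and the scene stay as the last step left them, time stands still between calls to the robot, and variables do not carry over. Pictures are saved under pics/ and viewed, about 8 in all and at most 12, crops included, and the job is handed in when it is done.

Besides the shell and the picture viewer there is one more tool, called by a JSON object that holds its "fn" and its "kwargs". carry_out: Moves the arm, as the interface text tells. Its arguments: {"type":"object","properties":{"steps":{"type":"array"},"force":{"type":"number"}},"required":["steps"]}

```bash
mkdir -p pics; ls; cat > h.py <<'E'
from rig import env
import numpy as np, cv2
def snap(n):
    s=env.snapshot(n); return s
def pts(s):
    h,w=s["range_z"].shape
    f=h/2/np.tan(np.radians(s["fovy"])/2)
    K=np.array([[f,0,s["cx"]],[0,f,s["cy"]],[0,0,1]])
    v,u=np.mgrid[:h,:w].astype(float)
    p=cv2.undistortPoints(np.stack([u.ravel(),v.ravel()],1)[:,None],K,np.array(s["dist"],float)).reshape(h,w,2)
    z=s["range_z"]; c=np.stack([p[...,0]*z,p[...,1]*z,z],-1)
    T=np.array(s["world_from_camera"]); W=c@T[:3,:3].T+T[:3,3]
    W[z==0]=np.nan
    return W
E
python3 - <<'E'
from h import *
np.set_printoptions(precision=4,suppress=True)
for n in ("scene","top"):
    s=snap(n); cv2.imwrite(f"pics/{n}0.png",s["pixels"][...,::-1]); print(n,s["fovy"],s["dist"],np.array(s["world_from_camera"]))
    for t in ("trim_bit","v_bit","round_bit","bit_rack","router","collet","nut_grip","collet_mouth","thumb_plane","masking_tape","pencil"):
        print(t,[(round(d["conf"],2),np.round(d["centre"],4).tolist()) for d in env.look_for(n,t)[:3]])
print(env.read_state())
E
```

```text
pics
scene 56.003394592260726 [-0.0382  0.      0.      0.      0.    ] [[-0.9002 -0.3227  0.2923  0.2713]
 [-0.4354  0.6672 -0.6044  0.6569]
 [ 0.     -0.6714 -0.7411  0.7452]
 [ 0.      0.      0.      1.    ]]
trim_bit [(0.56, [0.5278, 0.2986, 0.0579])]
v_bit [(0.52, [0.4886, 0.3127, 0.0507]), (0.41, [0.3791, -0.0845, 0.0081])]
round_bit []
bit_rack [(0.69, [0.5155, 0.3005, 0.0288])]
router [(0.81, [0.4862, 0.0725, 0.0278])]
collet [(0.6, [0.6675, 0.0909, 0.0201])]
nut_grip [(0.82, [0.4842, 0.0723, 0.0275])]
collet_mouth [(0.96, [0.4856, 0.0703, 0.0324])]
thumb_plane [(0.68, [0.3528, 0.1591, 0.0149])]
masking_tape [(0.96, [0.6692, 0.0949, 0.0201])]
pencil [(0.39, [0.3785, -0.0845, 0.006]), (0.27, [0.5673, 0.2768, 0.0483])]
top 50.76539385783489 [-0.0479  0.      0.      0.      0.    ] [[ 0.0174 -0.9977  0.0659  0.4329]
 [-0.9995 -0.0157  0.0274  0.1187]
 [-0.0263 -0.0664 -0.9974  1.1532]
 [ 0.      0.      0.      1.    ]]
trim_bit [(0.35, [0.4903, 0.0542, 0.0215])]
v_bit []
round_bit []
bit_rack [(0.75, [0.5317, 0.2902, 0.0245])]
router [(0.79, [0.4915, 0.0546, 0.023])]
collet []
nut_grip [(0.85, [0.493, 0.0563, 0.0195])]
collet_mouth [(0.84, [0.4943, 0.0505, 0.0163])]
thumb_plane [(0.61, [0.3528, 0.1501, 0.0221])]
masking_tape [(0.64, [0.6813, 0.0904, 0.0189])]
pencil []
{'time': 1.2, 'joint_positions': array([-80.7317,  19.5945,  87.3255,   0.0003,  73.0763,  -8.3655]), 'qvel': array([ 0.0681, -0.    ,  0.0015,  0.0445, -0.0577,  0.0244]), 'tau': array([  0.0007, -43.1143, -24.4476,   0.0718,   0.0483,  -0.    ]), 'tcp_pos': array([ 0.1591, -0.5003,  0.2267]), 'tcp_rot': array([179.9962,   0.0002,  17.6337]), 'force': array([-0.3359, -0.2183,  0.07  ]), 'moment': array([-0.0049,  0.0015,  0.0058]), 'finger_gap': 0.09178344219014219}
```

View both.

View pics/scene0.png

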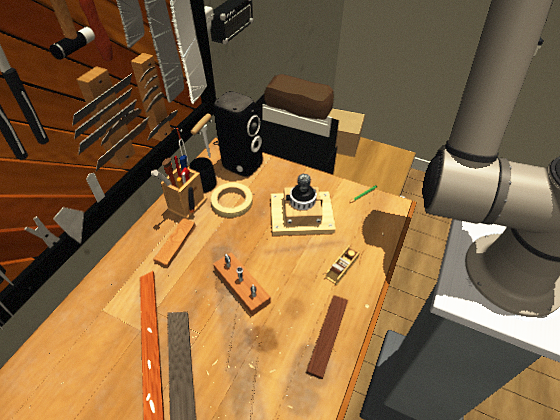

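View pics/top0.png

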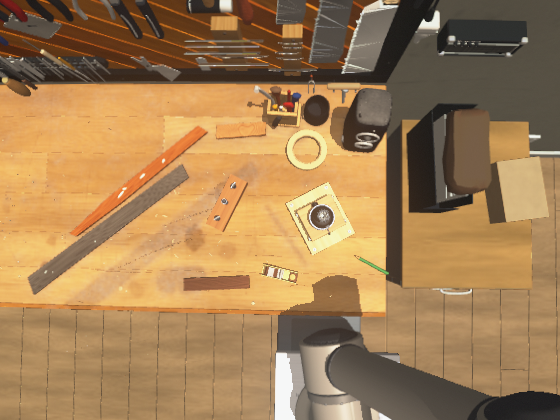

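```bash
python3 - <<'E'
from h import *
np.set_printoptions(precision=4,suppress=True)
ims=[]
for n,(r0,c0,r1,c1) in (("scene",(245,205,315,275)),("top",(165,200,235,270))):
    s=snap(n); W=pts(s); x,y,z=W[...,0],W[...,1],W[...,2]
    im=cv2.resize(s["pixels"][r0:r1,c0:c1,::-1],(400,400),interpolation=cv2.INTER_CUBIC); ims.append(im)
    box=(x>.4)&(x<.65)
    for nm,m in (("bits",box&(y>.2)&(y<.38)&(z>.034)&(z<.12)),("nut",box&(y>-.05)&(y<.15)&(z>.12)&(z<.145)),("nutlow",box&(y>-.05)&(y<.15)&(z>.1)&(z<.145)),("rack",box&(y>.2)&(y<.38)&(z>.02)&(z<.03)),("cradle",box&(y>-.05)&(y<.17)&(z>.045)&(z<.06)),("board",box&(y>-.05)&(y<.17)&(z>.012)&(z<.022))):
        k,l,st,ce=cv2.connectedComponentsWithStats(m.astype(np.uint8))
        for i in range(1,k):
            if st[i,4]>5:
                p=W[l==i]; print(n,nm,st[i,4],ce[i],"mean",p.mean(0),"min",p.min(0),"max",p.max(0))
                if nm in("rack","cradle","board"): print("   rect",cv2.minAreaRect((p[:,:2]*1000).astype(np.float32)))
                if nm=="bits": t=p[p[:,2]>p[:,2].max()-.006]; print("   top",t.mean(0))
cv2.imwrite("pics/c1.png",np.hstack(ims))
E
```

```text
scene bits 49 [227.4898 259.2653] mean [0.5699 0.2748 0.0521] min [0.5636 0.2673 0.0354] max [0.5805 0.2794 0.0609]
   top [0.5708 0.2738 0.0577]
scene bits 58 [239.7931 272.3621] mean [0.5288 0.2944 0.0571] min [0.5237 0.2863 0.0358] max [0.5365 0.2997 0.0656]
   top [0.5299 0.2931 0.0635]
scene bits 43 [253.3953 289.9535] mean [0.4871 0.3145 0.0495] min [0.4827 0.3061 0.0346] max [0.4944 0.3199 0.058 ]
   top [0.4879 0.3139 0.0545]
scene nut 117 [304.0171 179.0684] mean [0.4933 0.0535 0.1264] min [0.479  0.0347 0.1201] max [0.508  0.0663 0.1317]
scene nutlow 162 [303.9877 180.6852] mean [0.4926 0.0549 0.1228] min [0.4786 0.0347 0.1013] max [0.508  0.0663 0.1317]
scene rack 1209 [241.9057 282.2639] mean [0.526  0.296  0.0246] min [0.4569 0.2416 0.02  ] max [0.6049 0.3434 0.0298]
   rect ((530.7367553710938, 291.831298828125), (49.55739212036133, 142.52281188964844), 65.22772979736328)
scene cradle 601 [302.9118 207.1265] mean [0.4853 0.0693 0.0522] min [ 0.4353 -0.0078  0.045 ] max [0.5523 0.1132 0.06  ]
   rect ((492.0093994140625, 49.93853759765625), (89.97793579101562, 98.2513580
[... 1359 characters left out ...]
.1821517944336)
top cradle 779 [320.6804 217.7895] mean [0.4945 0.0489 0.0535] min [ 0.439  -0.0115  0.0465] max [0.5544 0.108  0.0595]
   rect ((494.31585693359375, 47.16411590576172), (90.88348388671875, 96.57113647460938), 28.675121307373047)
top board 206 [306.0534 163.4854] mean [0.6365 0.086  0.0182] min [0.622  0.0422 0.0123] max [0.6498 0.1303 0.0219]
   rect ((635.731201171875, 86.35243225097656), (88.08279418945312, 27.51718521118164), 89.58808135986328)
top board 1404 [319.3768 218.5783] mean [0.4945 0.05   0.0176] min [ 0.4035 -0.0393  0.012 ] max [0.5894 0.1362 0.022 ]
   rect ((496.53192138671875, 48.38932418823242), (150.05303955078125, 124.03044128417969), 28.126962661743164)
```

View pics/c1.png

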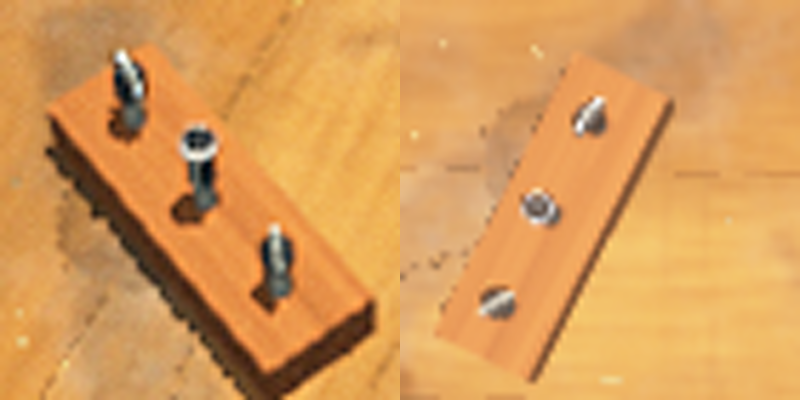

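Both views agree. The middle bit, with the bearing ring (scene 240,272 / top 224,201), is the trim bit at about (0.532, 0.2905), and its top is at about 66 mm. The router axis is at about (0.4955, 0.049). I'll grip across the rack with yaw 154°.

{"fn": "carry_out", "kwargs": {"steps": [[[0, 0, 70], [0.26, 0.4, -0.005], 0.05], [[0, 0, 70], [0.26, 0.4, -0.005], 0.05], [[0, 0, 70], [0.26, 0.4, -0.005], 0.05], [[0, 0, 70], [0.26, 0.4, -0.005], 0.05], [[0, 0, 70], [0.26, 0.4, -0.005], 0.05], [[0, 0, 70], [0.26, 0.4, -0.005], 0.05], [[0, 0, 70], [0.26, 0.4, -0.005], 0.05], [[0, 0, 70], [0.26, 0.4, -0.005], 0.05], [[0, 0, 70], [0.26, 0.4, -0.005], 0.05], [[0, 0, 70], [0.26, 0.4, -0.005], 0.05]], "force": 20}}

```text
time: 2.3
tcp_pos: [0.4203, -0.0974, 0.222]
tcp_rot: [179.9, -0.0, 87.8]
force: [0.1, -1.1, 0.1]
finger_gap: 0.0497
```

{"fn": "carry_out", "kwargs": {"steps": [[[0, 0, 66.4], [0.113, 0.3905, -0.122], 0.05], [[0, 0, 66.4], [0.113, 0.3905, -0.122], 0.05], [[0, 0, 66.4], [0.113, 0.3905, -0.122], 0.05], [[0, 0, 66.4], [0.113, 0.3905, -0.122], 0.05], [[0, 0, 66.4], [0.113, 0.3905, -0.122], 0.05], [[0, 0, 66.4], [0.113, 0.3905, -0.122], 0.05], [[0, 0, 66.4], [0.113, 0.3905, -0.122], 0.05], [[0, 0, 66.4], [0.113, 0.3905, -0.122], 0.05], [[0, 0, 66.4], [0.113, 0.3905, -0.122], 0.05], [[0, 0, 66.4], [0.113, 0.3905, -0.122], 0.05]]}}

```text
time: 3.3
tcp_pos: [0.5316, 0.293, 0.098]
tcp_rot: [-180.0, -0.1, 154.2]
force: [-0.6, -0.6, -0.4]
finger_gap: 0.0501
```

{"fn": "carry_out", "kwargs": {"steps": [[[0, 0, 0], [0, 0, -0.02], 0.05], [[0, 0, 0], [0, 0, -0.04], 0.05], [[0, 0, 0], [0, 0, -0.063], 0.05], [[0, 0, 0], [0, 0, -0.063], 0.05], [[0, 0, 0], [0, 0, -0.063], 0.05]]}}

```text
time: 3.8
tcp_pos: [0.5322, 0.2895, 0.0373]
tcp_rot: [-180.0, -0.0, 154.0]
force: [-0.3, -0.1, 1.3]
finger_gap: 0.05
```

```bash
python3 - <<'E'
from h import *
s=snap("scene"); t=snap("top")
a=cv2.resize(s["pixels"][210:330,180:300,::-1],(400,400),interpolation=cv2.INTER_CUBIC)
b=cv2.resize(t["pixels"][145:265,165:285,::-1],(400,400),interpolation=cv2.INTER_CUBIC)
cv2.imwrite("pics/c2.png",np.hstack([a,b])); q=env.read_state(); print(q["tcp_pos"],q["tcp_rot"],q["joint_positions"],q["force"])
E
```

```text
[0.53300216 0.29008087 0.03831586] [1.79897259e+02 9.39574807e-02 1.54003495e+02] [ 2.13236912e+01  3.91753704e+01  8.64521884e+01  7.08952525e-04
  5.42332168e+01 -4.26803016e+01] [-0.07437547  0.45368213 -0.6365225 ]
```

View pics/c2.png

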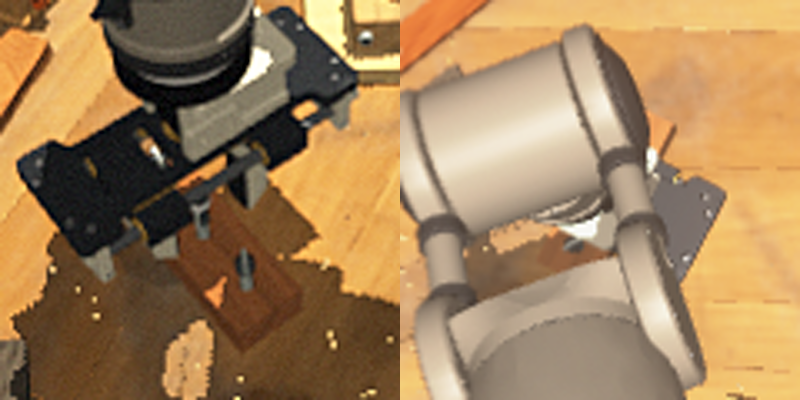

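The bit stands between the fingers (crop at about 200,215), with a finger on each side at (165,240) and (250,185). I'll close on it and check the side force.

{"fn": "carry_out", "kwargs": {"steps": [[[0, 0, 0], [0, 0, 0], 0.012], [[0, 0, 0], [0, 0, 0], 0.012], [[0, 0, 0], [0, 0, 0], 0.012], [[0, 0, 0], [0, 0, 0], 0.012], [[0, 0, 0], [0, 0, 0], 0.012], [[0, 0, 0], [0, 0, 0], 0.012], [[0, 0, 0], [0, 0, 0], 0.012], [[0, 0, 0], [0, 0, 0], 0.012]], "force": 12}}

```text
time: 4.7
tcp_pos: [0.5322, 0.2904, 0.0368]
tcp_rot: [180.0, 0.0, 154.0]
force: [0.7, 2.2, 0.4]
finger_gap: 0.0137
```

{"fn": "carry_out", "kwargs": {"steps": [[[0, 0, 0], [0.0003, 0.0005, 0], 0.01], [[0, 0, 0], [0.0003, 0.0005, 0], 0.01], [[0, 0, 0], [0.0003, 0.0005, 0.01], 0.01], [[0, 0, 0], [0.0003, 0.0005, 0.025], 0.01], [[0, 0, 0], [0.0003, 0.0005, 0.05], 0.01], [[0, 0, 0], [0.0003, 0.0005, 0.09], 0.01], [[0, 0, 0], [0.0003, 0.0005, 0.13], 0.01], [[0, 0, 0], [0.0003, 0.0005, 0.145], 0.01], [[0, 0, 0], [0.0003, 0.0005, 0.145], 0.01], [[0, 0, 0], [0.0003, 0.0005, 0.145], 0.01]], "force": 30}}

```text
time: 5.7
tcp_pos: [0.5318, 0.2903, 0.1812]
tcp_rot: [-179.9, -0.0, 154.0]
force: [-0.9, 0.0, -0.3]
finger_gap: 0.0131
```

{"fn": "carry_out", "kwargs": {"steps": [[[0, 0, 0], [-0.037, -0.2415, 0], 0.01], [[0, 0, 0], [-0.037, -0.2415, 0], 0.01], [[0, 0, 0], [-0.037, -0.2415, 0], 0.01], [[0, 0, 0], [-0.037, -0.2415, 0], 0.01], [[0, 0, 0], [-0.037, -0.2415, 0], 0.01], [[0, 0, 0], [-0.037, -0.2415, 0], 0.01], [[0, 0, 0], [-0.037, -0.2415, 0], 0.01], [[0, 0, 0], [-0.037, -0.2415, 0], 0.01], [[0, 0, 0], [-0.037, -0.2415, 0], 0.01]]}}

```text
time: 6.6
tcp_pos: [0.4952, 0.0503, 0.1812]
tcp_rot: [-180.0, -0.1, 154.1]
force: [0.4, 0.5, -0.6]
finger_gap: 0.0132
```

```bash
python3 - <<'E'
from h import *
np.set_printoptions(precision=4,suppress=True)
s=snap("scene"); t=snap("top")
W=pts(s); x,y,z=W[...,0],W[...,1],W[...,2]
q=env.read_state(); print(q["tcp_pos"],q["tcp_rot"],q["force"],q["finger_gap"])
for lo,hi in ((.148,.158),(.158,.168),(.168,.175),(.122,.134)):
    m=(np.hypot(x-.4955,y-.049)<.03)&(z>lo)&(z<hi); p=W[m]; print(lo,len(p),p.mean(0),p.min(0),p.max(0), np.argwhere(m).mean(0))
a=cv2.resize(s["pixels"][120:240,250:370,::-1],(600,600),interpolation=cv2.INTER_CUBIC)
cv2.imwrite("pics/c3.png",a)
E
```

```text
[0.4953 0.0503 0.1814] [-179.9982   -0.0302  154.1451] [ 1.1828 -0.2451 -1.2269] 0.013152071627545926
0.148 8 [0.4913 0.0545 0.1557] [0.488  0.0524 0.1519] [0.4948 0.0566 0.1572] [170.    305.375]
0.158 14 [0.4919 0.0534 0.1627] [0.4881 0.0498 0.1585] [0.496  0.0549 0.1672] [167.2143 305.5   ]
0.168 4 [0.4908 0.0545 0.1706] [0.4889 0.0521 0.1694] [0.4928 0.0572 0.1721] [165. 306.]
0.122 101 [0.4935 0.0526 0.1269] [0.4799 0.0358 0.1221] [0.5087 0.0663 0.1307] [178.6436 304.099 ]
```

View pics/c3.png

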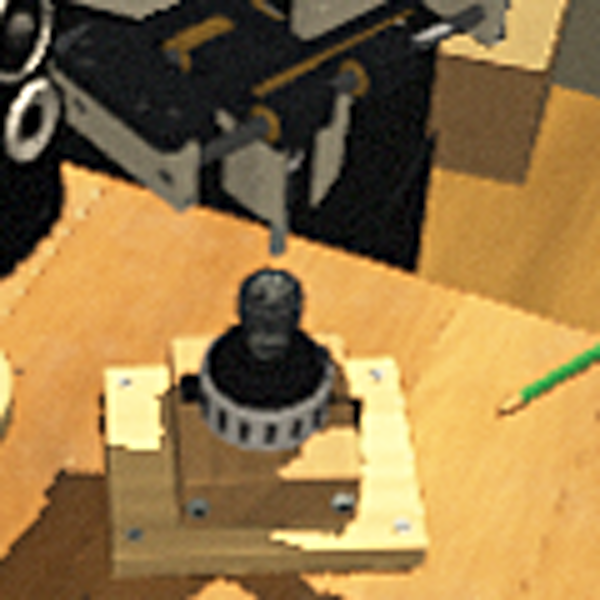

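The shank (crop 277,230) hangs above the nut's mouth (270,285), at most 1–2 mm off to one side, which is within the funnel. I'll go down in small steps and feel for contact.

{"fn": "carry_out", "kwargs": {"steps": [[[0, 0, 0], [0, 0, -0.01], 0.01], [[0, 0, 0], [0, 0, -0.018], 0.01], [[0, 0, 0], [0, 0, -0.021], 0.01], [[0, 0, 0], [0, 0, -0.0225], 0.01], [[0, 0, 0], [0, 0, -0.024], 0.01], [[0, 0, 0], [0, 0, -0.024], 0.01], [[0, 0, 0], [0, 0, -0.024], 0.01]]}}

```text
time: 7.4
tcp_pos: [0.4955, 0.0491, 0.1579]
tcp_rot: [180.0, 0.0, 154.0]
force: [0.1, -0.2, -1.2]
finger_gap: 0.0127
```

{"fn": "carry_out", "kwargs": {"steps": [[[0, 0, 0], [0, 0, -0.0005], 0.01], [[0, 0, 0], [0, 0, -0.001], 0.01], [[0, 0, 0], [0, 0, -0.0015], 0.01], [[0, 0, 0], [0, 0, -0.0015], 0.01]]}}

```text
time: 7.8
tcp_pos: [0.4954, 0.0492, 0.1562]
tcp_rot: [180.0, -0.0, 154.0]
force: [0.1, -0.6, 0.3]
finger_gap: 0.013
```

{"fn": "carry_out", "kwargs": {"steps": [[[0, 0, 0], [0, 0, -0.0005], 0.01], [[0, 0, 0], [0, 0, -0.001], 0.01], [[0, 0, 0], [0, 0, -0.0015], 0.01], [[0, 0, 0], [0, 0, -0.0015], 0.01]]}}

```text
time: 8.2
tcp_pos: [0.4953, 0.0492, 0.1546]
tcp_rot: [180.0, -0.0, 154.0]
force: [-0.2, 0.3, -1.2]
finger_gap: 0.0133
```

{"fn": "carry_out", "kwargs": {"steps": [[[0, 0, 0], [0, 0, -0.0005], 0.01], [[0, 0, 0], [0, 0, -0.001], 0.01], [[0, 0, 0], [0, 0, -0.001], 0.01]]}}

```text
time: 8.5
tcp_pos: [0.4953, 0.0492, 0.1537]
tcp_rot: [180.0, -0.0, 154.0]
force: [0.6, 0.0, -1.7]
finger_gap: 0.0135
```

{"fn": "carry_out", "kwargs": {"steps": [[[0, 0, 0], [0, 0, -0.001], 0.01], [[0, 0, 0], [0, 0, -0.002], 0.01], [[0, 0, 0], [0, 0, -0.003], 0.01], [[0, 0, 0], [0, 0, -0.004], 0.01], [[0, 0, 0], [0, 0, -0.005], 0.01], [[0, 0, 0], [0, 0, -0.005], 0.01]]}}

```text
time: 9.1
tcp_pos: [0.4953, 0.0492, 0.1486]
tcp_rot: [180.0, -0.0, 154.0]
force: [0.2, 0.2, -0.9]
finger_gap: 0.0129
```

{"fn": "carry_out", "kwargs": {"steps": [[[0, 0, 0], [0, 0, -0.001], 0.01], [[0, 0, 0], [0, 0, -0.002], 0.01], [[0, 0, 0], [0, 0, -0.003], 0.01], [[0, 0, 0], [0, 0, -0.004], 0.01], [[0, 0, 0], [0, 0, -0.005], 0.01], [[0, 0, 0], [0, 0, -0.005], 0.01]]}}

```text
time: 9.7
tcp_pos: [0.4953, 0.0492, 0.1436]
tcp_rot: [180.0, -0.0, 154.0]
force: [0.1, -0.1, -1.5]
finger_gap: 0.0131
```

{"fn": "carry_out", "kwargs": {"steps": [[[0, 0, 0], [0, 0, -0.001], 0.01], [[0, 0, 0], [0, 0, -0.002], 0.01], [[0, 0, 0], [0, 0, -0.003], 0.01], [[0, 0, 0], [0, 0, -0.004], 0.01], [[0, 0, 0], [0, 0, -0.004], 0.01]]}}

```text
time: 10.2
tcp_pos: [0.4954, 0.0492, 0.1396]
tcp_rot: [180.0, -0.0, 154.0]
force: [0.9, 0.2, -1.7]
finger_gap: 0.0132
```

{"fn": "carry_out", "kwargs": {"steps": [[[0, 0, 0], [0, 0, -0.0005], 0.01], [[0, 0, 0], [0, 0, -0.001], 0.01], [[0, 0, 0], [0, 0, -0.0015], 0.01], [[0, 0, 0], [0, 0, -0.0015], 0.01]]}}

```text
time: 10.6
tcp_pos: [0.4954, 0.0492, 0.1382]
tcp_rot: [180.0, 0.0, 154.0]
force: [0.4, 0.0, -1.4]
finger_gap: 0.0134
```

{"fn": "carry_out", "kwargs": {"steps": [[[0, 0, 0], [0, 0, -0.0005], 0.01], [[0, 0, 0], [0, 0, -0.0005], 0.01]]}}

```text
time: 10.8
tcp_pos: [0.4954, 0.0492, 0.1377]
tcp_rot: [180.0, 0.0, 154.0]
force: [0.7, 0.0, -1.2]
finger_gap: 0.0137
```

{"fn": "carry_out", "kwargs": {"steps": [[[0, 0, 0], [0, 0, -0.0005], 0.01], [[0, 0, 0], [0, 0, -0.0005], 0.01]]}}

```text
time: 11.0
tcp_pos: [0.4954, 0.0492, 0.1372]
tcp_rot: [180.0, -0.0, 154.0]
force: [-0.5, 0.6, -1.3]
finger_gap: 0.0133
```

{"fn": "carry_out", "kwargs": {"steps": [[[0, 0, 0], [0, 0, -0.0004], 0.01], [[0, 0, 0], [0, 0, -0.0004], 0.01]]}}

```text
time: 11.2
tcp_pos: [0.4954, 0.0492, 0.1368]
tcp_rot: [180.0, 0.0, 154.0]
force: [0.4, -0.1, -1.4]
finger_gap: 0.0132
```

{"fn": "carry_out", "kwargs": {"steps": [[[0, 0, 0], [0, 0, -0.0003], 0.01], [[0, 0, 0], [0, 0, -0.0003], 0.01]]}}

```text
time: 11.4
tcp_pos: [0.4954, 0.0491, 0.1368]
tcp_rot: [180.0, 0.0, 154.0]
force: [0.2, 0.5, 0.9]
finger_gap: 0.0132
```

The foot has touched the stop: force went from −1.4 to +0.9 N at TCP z 0.1368, against 0.137 predicted. Next I release the bit.

{"fn": "carry_out", "kwargs": {"steps": [[[0, 0, 0], [0, 0, 0], 0.01], [[0, 0, 0], [0, 0, 0], 0.01], [[0, 0, 0], [0, 0, 0], 0.02], [[0, 0, 0], [0, 0, 0], 0.05], [[0, 0, 0], [0, 0, 0], 0.05], [[0, 0, 0], [0, 0, 0], 0.05], [[0, 0, 0], [0, 0, 0], 0.05]]}}

```text
time: 12.1
tcp_pos: [0.4953, 0.0492, 0.1365]
tcp_rot: [180.0, -0.0, 154.0]
force: [0.1, 0.4, -0.6]
finger_gap: 0.047
```

```bash
python3 - <<'E'
from h import *
np.set_printoptions(precision=4,suppress=True)
s=snap("scene")
q=env.read_state(); print(q["tcp_pos"],q["force"],q["moment"],q["finger_gap"],q["joint_positions"])
a=cv2.resize(s["pixels"][120:220,255:355,::-1],(600,600),interpolation=cv2.INTER_CUBIC)
cv2.imwrite("pics/c4.png",a)
E
```

```text
[0.4954 0.0492 0.1365] [-0.0303  0.3909 -0.2037] [ 0.0503 -0.1728 -0.031 ] 0.04844799736860008 [ -3.1623  22.2457  99.036    0.0041  58.7209 -67.2037]
```

View pics/c4.png

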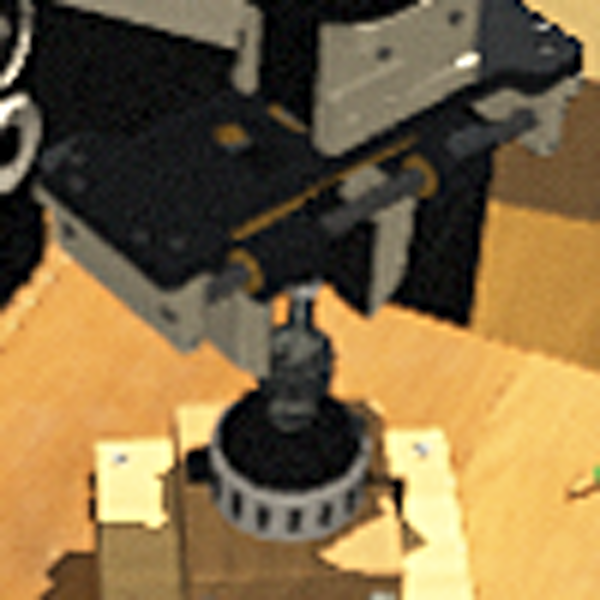

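The bit stands upright in the nut (crop 303,300, with the nut at 300,365) and the fingers are clear of it. I'll lower them around the nut, keeping about 5 mm between the gripper body and the bit's top.

{"fn": "carry_out", "kwargs": {"steps": [[[0, 0, 0], [0, 0, -0.005], 0.05], [[0, 0, 0], [0, 0, -0.01], 0.05], [[0, 0, 0], [0, 0, -0.015], 0.05], [[0, 0, 0], [0, 0, -0.02], 0.05], [[0, 0, 0], [0, 0, -0.025], 0.05], [[0, 0, 0], [0, 0, -0.03], 0.05], [[0, 0, 0], [0, 0, -0.03], 0.05]]}}

```text
time: 12.85
tcp_pos: [0.4949, 0.0492, 0.1057]
tcp_rot: [-180.0, -0.1, 154.0]
force: [0.0, 0.9, -0.1]
finger_gap: 0.0499
```

{"fn": "carry_out", "kwargs": {"steps": [[[0, 0, 0], [0, 0, 0], 0.027], [[0, 0, 0], [0, 0, 0], 0.027], [[0, 0, 0], [0, 0, 0], 0.027], [[0, 0, 0], [0, 0, 0], 0.027], [[0, 0, 0], [0, 0, 0], 0.027], [[0, 0, 0], [0, 0, 0], 0.027]], "force": 10}}

```text
time: 13.45
tcp_pos: [0.496, 0.05, 0.1069]
tcp_rot: [179.9, 0.1, 154.0]
force: [1.0, 5.7, -1.9]
finger_gap: 0.0299
```

```bash
python3 - <<'E'
from h import *
q=env.read_state(); print(q["time"],q["tcp_pos"],q["force"],q["moment"],q["finger_gap"],q["tcp_rot"])
E
```

```text
13.45 [0.49602175 0.05002491 0.1068518 ] [ 1.04153738  5.66229586 -1.9344212 ] [ 0.75890723 -0.4624441   0.06891823] 0.029903029926264212 [1.79882150e+02 5.65083956e-02 1.54032177e+02]
```

{"fn": "carry_out", "kwargs": {"steps": [[[0, 0, 0], [0.0004, 0.0009, 0], 0.027], [[0, 0, 0], [0.0004, 0.0009, 0], 0.027], [[0, 0, 0], [0.0004, 0.0009, 0], 0.027]]}}

```text
time: 13.75
tcp_pos: [0.496, 0.0501, 0.1068]
tcp_rot: [180.0, 0.0, 154.0]
force: [0.1, 0.9, 2.2]
finger_gap: 0.0305
```

```bash
python3 - <<'E'
from h import *
q=env.read_state(); print(q["time"],q["tcp_pos"],q["force"],q["moment"],q["finger_gap"],q["tcp_rot"])
E
```

```text
13.75 [0.496045   0.05006546 0.10683786] [0.12468081 0.89681091 2.16964232] [ 0.18774494 -0.21213757  0.08270385] 0.03050805281885525 [1.79974771e+02 4.07861790e-02 1.54035161e+02]
```

{"fn": "carry_out", "kwargs": {"steps": [[[0, 0, 0], [0, 0, 0], 0.02], [[0, 0, 0], [0, 0, 0], 0.02], [[0, 0, -4], [0, 0, 0], 0.02], [[0, 0, -8], [0, 0, 0], 0.02], [[0, 0, -12], [0, 0, 0], 0.02], [[0, 0, -16], [0, 0, 0], 0.02]], "force": 45}}

```text
time: 14.35
tcp_pos: [0.4962, 0.0503, 0.1068]
tcp_rot: [179.9, 0.0, 137.9]
force: [0.6, 2.8, 3.1]
finger_gap: 0.0295
```

```bash
cat > r.py <<'E'
from h import *
np.set_printoptions(precision=3,suppress=True)
q=env.read_state(); print(round(q["time"],2),q["tcp_pos"],"F",q["force"],"M",q["moment"],"gap",round(q["finger_gap"],4),q["tcp_rot"],"tau6",q["tau"][5])
E
python3 r.py
```

```text
14.35 [0.496 0.05  0.107] F [0.565 2.766 3.139] M [ 0.421 -0.31   0.216] gap 0.0295 [179.939   0.036 137.884] tau6 -0.7223986275494099
```

{"fn": "carry_out", "kwargs": {"steps": [[[0, 0, -4], [0, 0, 0], 0.02], [[0, 0, -8], [0, 0, 0], 0.02]]}}

```text
time: 14.55
tcp_pos: [0.4963, 0.0504, 0.1068]
tcp_rot: [179.9, 0.0, 129.9]
force: [1.5, 4.5, 2.1]
finger_gap: 0.0291
```

```bash
python3 r.py
```

```text
14.55 [0.496 0.05  0.107] F [1.546 4.486 2.144] M [ 0.436 -0.32   0.184] gap 0.0291 [179.924   0.026 129.884] tau6 -0.7217567972838879
```

{"fn": "carry_out", "kwargs": {"steps": [[[0, 0, -4], [0, 0, 0], 0.02], [[0, 0, -8], [0, 0, 0], 0.02]]}}

```text
time: 14.75
tcp_pos: [0.4964, 0.0504, 0.1068]
tcp_rot: [179.9, 0.0, 121.9]
force: [1.1, 3.7, 2.0]
finger_gap: 0.0289
```

```bash
python3 r.py
```

```text
14.75 [0.496 0.05  0.107] F [1.141 3.715 2.017] M [ 0.526 -0.363  0.167] gap 0.0289 [179.906   0.02  121.885] tau6 -0.720782820135355
```

{"fn": "carry_out", "kwargs": {"steps": [[[0, 0, -4], [0, 0, 0], 0.02], [[0, 0, -8], [0, 0, 0], 0.02]]}}

```text
time: 14.95
tcp_pos: [0.4965, 0.0505, 0.1068]
tcp_rot: [179.9, 0.0, 113.9]
force: [2.2, 2.9, 2.6]
finger_gap: 0.0294
```

```bash
python3 r.py
```

```text
14.95 [0.496 0.05  0.107] F [2.155 2.887 2.62 ] M [ 0.541 -0.419  0.166] gap 0.0294 [179.891   0.006 113.883] tau6 -0.7208222709596157
```

{"fn": "carry_out", "kwargs": {"steps": [[[0, 0, -4], [0.0003, 0.0004, 0], 0.02], [[0, 0, -8], [0.0003, 0.0004, 0], 0.02]]}}

```text
time: 15.15
tcp_pos: [0.4966, 0.0505, 0.1068]
tcp_rot: [179.9, 0.0, 105.9]
force: [1.8, 2.6, 2.4]
finger_gap: 0.0294
```

```bash
python3 r.py
```

```text
15.15 [0.497 0.051 0.107] F [1.841 2.554 2.433] M [ 0.28  -0.305  0.222] gap 0.0294 [179.929   0.019 105.895] tau6 -0.7045314833521843
```

{"fn": "carry_out", "kwargs": {"steps": [[[0, 0, -4], [0, 0, 0], 0.02], [[0, 0, -8], [0, 0, 0], 0.02]]}}

```text
time: 15.35
tcp_pos: [0.4967, 0.0506, 0.1068]
tcp_rot: [179.9, 0.0, 97.9]
force: [1.2, 2.4, 1.8]
finger_gap: 0.0294
```

```bash
python3 r.py
```

```text
15.35 [0.497 0.051 0.107] F [1.181 2.366 1.768] M [ 0.31  -0.344  0.204] gap 0.0294 [179.908   0.006  97.89 ] tau6 -0.6815298646688461
```

{"fn": "carry_out", "kwargs": {"steps": [[[0, 0, -4], [0, 0, 0], 0.02], [[0, 0, -8], [0, 0, 0], 0.02]]}}

```text
time: 15.55
tcp_pos: [0.4968, 0.0506, 0.1068]
tcp_rot: [179.9, -0.0, 89.9]
force: [3.1, 1.4, 2.7]
finger_gap: 0.029
```

```bash
python3 r.py
```

```text
15.55 [0.497 0.051 0.107] F [3.133 1.423 2.664] M [ 0.334 -0.374  0.301] gap 0.029 [179.893  -0.006  89.893] tau6 -0.6476579234004021
```

{"fn": "carry_out", "kwargs": {"steps": [[[0, 0, -3], [0.0002, 0, 0], 0.02], [[0, 0, -6], [0.0002, 0, 0], 0.02]]}}

```text
time: 15.75
tcp_pos: [0.4969, 0.0506, 0.1068]
tcp_rot: [179.9, -0.0, 83.9]
force: [1.9, 1.9, 2.2]
finger_gap: 0.0293
```

```bash
python3 r.py
```

```text
15.75 [0.497 0.051 0.107] F [1.855 1.927 2.166] M [ 0.242 -0.368  0.336] gap 0.0293 [179.911  -0.014  83.938] tau6 -0.3821958974003792
```

{"fn": "carry_out", "kwargs": {"steps": [[[0, 0, -4], [0, 0, 0], 0.02]]}}

```text
time: 15.85
tcp_pos: [0.497, 0.0506, 0.1068]
tcp_rot: [179.9, -0.0, 79.9]
force: [2.7, 2.1, 2.2]
finger_gap: 0.0292
```

```bash
python3 r.py
```

```text
15.85 [0.497 0.051 0.107] F [2.658 2.124 2.195] M [ 0.367 -0.397  0.336] gap 0.0292 [179.903  -0.019  79.928] tau6 -0.7572601921856403
```

The torque is about 0.336 N·m against 0.183 free, so 0.12–0.15 over free. The rise began at about 40–45° of the 74° turned, so I estimate 30–36 N on each jaw. That is snug, so I'll let go and lift clear.

{"fn": "carry_out", "kwargs": {"steps": [[[0, 0, 0], [0, 0, 0], 0.04], [[0, 0, 0], [0, 0, 0], 0.05], [[0, 0, 0], [0, 0, 0], 0.05], [[0, 0, 0], [0, 0, 0], 0.05], [[0, 0, 0], [0, 0, 0.02], 0.05], [[0, 0, 0], [0, 0, 0.05], 0.05], [[0, 0, 0], [0, 0, 0.09], 0.05], [[0, 0, 0], [0, 0, 0.14], 0.05], [[0, 0, 0], [0, 0, 0.14], 0.05]]}}

```text
time: 16.75
tcp_pos: [0.4993, 0.0503, 0.253]
tcp_rot: [179.3, -0.1, 80.1]
force: [0.3, 0.3, -0.0]
finger_gap: 0.0501
```

{"fn": "carry_out", "kwargs": {"steps": [[[0, 0, 0], [-0.06, -0.25, 0], 0.05], [[0, 0, 0], [-0.06, -0.25, 0], 0.05], [[0, 0, 0], [-0.06, -0.25, 0], 0.05], [[0, 0, 0], [-0.06, -0.25, 0], 0.05], [[0, 0, 0], [-0.06, -0.25, 0], 0.05], [[0, 0, 0], [-0.06, -0.25, 0], 0.05], [[0, 0, 0], [-0.06, -0.25, 0], 0.05]]}}

```text
time: 17.45
tcp_pos: [0.4357, -0.2007, 0.246]
tcp_rot: [-180.0, -0.0, 79.9]
force: [0.3, 0.5, -0.2]
finger_gap: 0.0498
```

```bash
python3 r.py; python3 - <<'E'
from h import *
np.set_printoptions(precision=4,suppress=True)
ims=[]
for n,(r,c) in (("scene",(125,200)),("top",(140,190))):
    s=snap(n); W=pts(s); x,y,z=W[...,0],W[...,1],W[...,2]
    for lo,hi in ((.14,.152),(.152,.162),(.162,.175)):
        p=W[(np.hypot(x-.497,y-.0505)<.03)&(z>lo)&(z<hi)]; print(n,lo,len(p),p.mean(0) if len(p) else "",p[:,2].max() if len(p) else "")
    ims.append(cv2.resize(s["pixels"][r:r+200,c:c+160,::-1],(400,500),interpolation=cv2.INTER_CUBIC))
cv2.imwrite("pics/c5.png",np.hstack(ims))
E
```

```text
17.45 [ 0.436 -0.201  0.246] F [ 0.265  0.466 -0.177] M [ 0.012 -0.112 -0.054] gap 0.0498 [-179.958   -0.029   79.855] tau6 -0.2426877524703741
scene 0.14 17 [0.4926 0.0544 0.1472] 0.15188988306998408
scene 0.152 16 [0.4929 0.0538 0.1578] 0.16196834415205263
scene 0.162 21 [0.4937 0.0514 0.1643] 0.1661309547673797
top 0.14 0  
top 0.152 1 [0.4947 0.0551 0.1611] 0.1611215578580566
top 0.162 31 [0.496  0.0485 0.1658] 0.1702377190888099
```

View pics/c5.png

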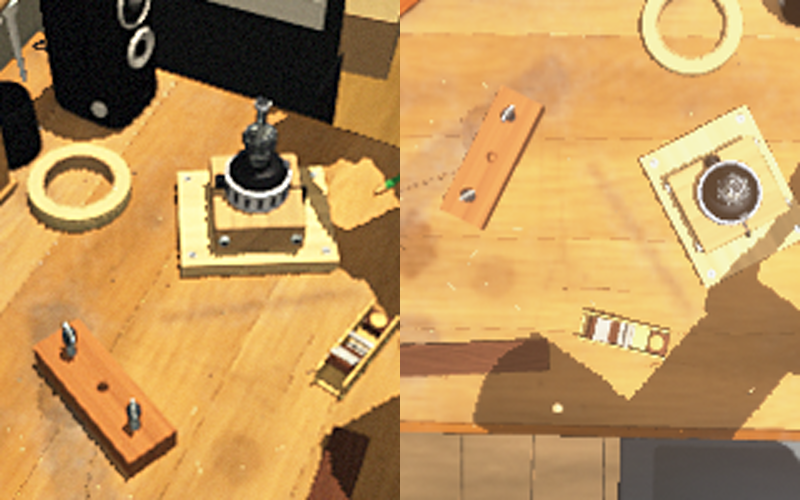

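The bit stands upright in the nut, at left (262,110), with its measured top at 166.1 mm against 166.5 expected. The other two bits are in the rack, at (68,340) and (133,412), and the plane, tape and pencil look untouched. The arm is clear, so I'm handing in.

```bash
python3 -c "
from rig import env
print(env.sign_off())"
```

```text
the job is handed in; nothing more can be done
None
```

The flush-trim bit is in the router's collet with the nut tightened, and I handed the job in at about 17.6 s. No verdict is reported, so the results below rest on my own readings.

- **Seating:** I took the bit from the middle rack hole and lowered it in small steps. The foot touched the end stop with about 2 N, at the height expected, with no side contact on the way down.
- **Tightening:** I turned the nut 74° clockwise. The torque read about 0.18 N·m while free and 0.336 N·m at the end. That is 0.12–0.15 over free, inside the snug range of 0.08–0.17, so I estimate 30–36 N on each jaw.
- **Last look:** The bit stands upright with its top measured at 166.1 mm (166.5 expected). The other two bits are in their rack holes, the plane, tape and pencil look undisturbed, and the arm is clear of everything.

**Where the readings disagreed:**
- **Wrist moment:** It scatters by about 0.03 N·m and read −0.03 to −0.05 with nothing held. If that offset also applied under load, and the true free drag was exactly 0.18, the nut could be close to the overtightening limit.
- **Joint-6 torque:** It showed the bite starting at about 44–47°, against about 40° from the wrist moment. It then jumped when I changed turning speed, so I did not rely on it.

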